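# Check an autoclave lid with a hand-held thickness gauge

### The arm

A 6-joint arm with a two-finger parallel gripper is mounted at the origin on the work surface. World frame = base frame: x ahead of the robot, y to its left, z up, the work surface at z = 0. Lengths are in m, angles in rad, forces in N, time in s.
With the tool pointing down it reaches from about 0.3 to 0.875 m from the base axis. Payload 6.4 kg.
Tool frame: the origin (TCP) lies where the fingers leave the gripper's body, on its centre line; the fingertips stand 64 mm ahead of it and the grasp point (between the pads) lies 45 mm ahead of it (finger_overhang is the distance from the TCP to the fingertips, in m); z points along the fingers, y is the direction in which the jaws open and shut (so a half turn about z gives the same grasp; the last joint's range is limited). The gripper opens to 88 mm and grips with 3 to 60 N. Pads are 18 mm wide; open, the fingers measure 123 mm over their backs; the gripper's body (75 mm by 187 mm) begins 45 mm behind the grasp point.
Start: joints at [0.907, 0.181, 1.607, -0, 1.354, -0.206], TCP at [0.254, 0.516, 0.303] pointing down, gripper open.
Joint ranges: [-2.99, 2.99], [-0.89, 2.07], [0.3, 2.58], [-1.14, 4.28], [0, 2.63], [-3.12, 3.12]. Speed limits (rad/s): [2.57, 2.57, 3.01, 3.14, 3.14, 3.14].

### API

Orientations are given as [roll, pitch, yaw] about the fixed x, y, z axes, in that order (R = Rz(yaw) Ry(pitch) Rx(roll)).
In Python, from plant import read_state, capture, camera_info, close_job, finger_overhang gives the robot as it stands.
- The arm moves only by the tool drive_tool, never from a script. Its arguments are lists of equal length, an entry for each row: "xyz": the shift along the tool's x, y, z in units of 250 mm (1.0 is 250 mm), a list of three; "angular": the turn, a rotation vector about the tool's x, y, z in units of 30 degrees (1.0 is 30 degrees), a list of three; "gripper": the gripper's target within -1 to 1 (fully open at 1, half-way at 0, shut at -1). In form: {"xyz": [[tx, ty, tz], ...], "angular": [[wx, wy, wz], ...], "gripper": [gripper, ...]}. A call has 1 to 5 rows; each row is the pose to reach, as a shift and turn from the pose measured when the call began, along the tool's axes at that moment; what a row does not reach only later rows make up. A row lasts 1/12 s, in which the tool goes at most 41.7 mm and 7.16 degrees, less where a joint would pass 70% of its speed; a pose out of reach is approached as far as the arm can. A call with a number of a shift or a turn outside -1 to 1 is refused whole. A call with a gripper value outside its range is refused whole. The fingers move at their own pace and stop on an object; the grip force is fixed at half the most. Time passes only in rows, so rows that repeat a pose let the fingers close. It gives the time, the measured TCP pose, the force and the opening at its end, in the units of the state.
- read_state(): the state, without advancing time (a new reading comes with each control period).
- capture(name): name is "side" or "top"; returns (picture, depth): 480x640x3 uint8, red, green, blue; 480x640 float32, m along the optical axis (not along the pixel's ray), 0 where there is no reading.
- camera_info(name): a dict with "intrinsics" (3x3 intrinsics, pixels), "k1" (the pictures are not rectified: a ray, as slopes to the right and down, at radius r is drawn at 1 + k1 r^2 times it, then the intrinsics apply), "R" (3x3) and "t" (3): a world point X has camera coordinates R X + t. Camera axes: x right, y down, z forward; pixel columns grow to the right and rows downward; lengths in m; the calibration is good to about 2 mm. A picture is of the moment at which its call begins. camera_info takes no time and is no camera call.
- close_job(): hands the job in, once; it reports no verdict.
The state is a dict: "time": time; "qpos": joint angles; "joint_vel": joint speeds; "tau": joint torques, N m; "ee_pos": TCP position; "tool_rot": TCP orientation; "ft_force": force on the tool from outside, world axes, zero at the start; "ft_torque": the same for the moment, N m; "grip_width": finger opening in m.
Only numpy, scipy, OpenCV 4.12 (cv2) and the standard library are available. Lean on these libraries where they do the work, as an engineer would, in place of code of your own. Each camera call takes 0.05 s, during which the arm holds its last target. There are 200 camera calls.

### The job

Take the orange thickness gauge out of its cradle and check it on the reference block, then measure the autoclave lid at the red, the green and the blue ring, in the order of the record sheet. For every reading set the gauge's foot squarely and gently inside the ring, pressed in against its spring, keep it still for about a second and lift it clear before going on. Then put the gauge gently back upright into its cradle, and leave the lid, the block and everything else on the bench where they are.

Things in the scene. Friction and masses are not known exactly. Their poses are not given: they have to be found in the camera images.
- gauge: hand-held thickness gauge: orange box 27 mm thick (its x), 55 wide (y), 110 high (z, up), 0.2 kg, dark display near the top of its -x side. Origin: centre of the box's underside; an 18 mm sleeve reaches 22 mm below it, the sprung foot's face 30 mm. Starts upright in the cradle, axes along the cradle's; grip it across the 27 mm, in its upper half (its top 73 mm stand above the cradle's mouth)
- foot_face (a point): centre of the face of the gauge's sprung foot (10 mm in diameter), 30 mm straight below the gauge's origin while not pressed
- foot (a joint): how far the foot is pressed into the sleeve, in m: 0 = out, 0.008 = fully in. Spring: starts to move at about 1.6 N, 2 mm at 2.4 N, 4 mm at 3.2 N, 8 mm at 4.8 N. A reading needs at least 2 mm; beyond 8 mm the hard sleeve bears on the surface.
- cradle: grey cradle fixed to the bench, black base 100 x 120 x 8 mm: upright open-topped pocket 35 (its x) by 63 mm (its y) inside, 5 mm walls to 70 mm above the bench, flared mouth to 79 mm (about 51 x 79 mm). Two ledges inside, 42 mm up, carry the gauge's box; sleeve and foot hang free in the 31 mm gap between them. Origin: centre of the base on the bench, z up
- seat (a point): centre of the pocket at ledge height, 42 mm above the bench: where the gauge's origin lies when it stands home in the cradle (either way round)
- lid: aluminium autoclave lid, 256 mm across (286 over its lugs), 1.3 kg, loose, rim down; flat top, radius 110, 26 mm above the bench. Origin: centre of its underside, z up. On it: black knob at the centre (44 mm wide, 40 high) and, 76 mm out, dial at 140 deg in its frame (50 wide, 36 high), brass valve at 260 deg (22 wide, 34 high), vent cock at 20 deg (32 mm lever, 32 high)
- ring_red (a point): centre of the red painted ring (36 mm outside, 18 mm inside diameter) on the lid's flat top, 78 mm from its centre; z up
- ring_green (a point): centre of the green painted ring on the lid's flat top, same size, 78 mm from its centre
- ring_blue (a point): centre of the blue painted ring on the lid's flat top, same size, 78 mm from its centre
- block: the loose reference block: bright aluminium, 62 x 62 mm, on a black rubber base 70 x 70 mm, 22 mm high in all, 0.3 kg. Origin: centre of its underside, z up.
- ring_black (a point): centre of the black ring (36 mm outside, 18 mm inside diameter) on the block's top face, 22 mm above the bench
- flask: bystander: conical glass flask, 96 mm across, 142 mm high with its stopper; origin at the centre of its underside
- tape: bystander: roll of masking tape, 110 mm across, 24 mm high, lying flat; origin at the centre of its underside
- washbottle: bystander: white bottle with a red cap, 68 mm across, 150 mm high; origin at the centre of its underside
- jarring: bystander: brass jar ring, 70 mm across, 12 mm high, lying flat; origin at the centre of its underside
- clipboard: bystander: clipboard with the record sheet, 150 x 100 mm, 12 mm high at its clip; origin at the middle of the short edge opposite the clip, the board reaching 150 mm to its +x
- tongs: bystander: steel tongs 163 mm long, 8 mm high, lying flat; origin at their tips, the rest reaching 163 mm to its -x
Mind the look-alikes: they are no part of the job. What is shaped like the cradle but turquoise or yellow is not meant. Several things look just like the block: the one meant starts nearest to the robot's base.

How it is judged:
By the outcome, as a careful person would: the job done as asked, in the order asked, and still so for the second after the job is handed in, with the robot touching nothing.
It also fails if it takes over 72 s, if anything falls off the work surface, if the arm or the gripper's body presses on something with over 40 N, if the wrist force passes 120 N, or if a joint passes its speed limit or range.

## Working session

There is one attempt and no reset: what is moved stays moved. The work goes in short steps, Python scripts to look and compute and a tool call to move; the robot and the scene stay as the last step left them, time stands still between calls to the robot, and variables do not carry over. Pictures are saved under pics/ and viewed, about 8 in all and at most 12, crops included, and the job is handed in when it is done.

Besides the shell and the picture viewer there is one more tool, called after "Emit:" as name(argument=value, ...) on one line, values as JSON. drive_tool: Moves the arm, as the interface text tells. Its arguments: {"type":"object","properties":{"xyz":{"type":"array"},"angular":{"type":"array"},"gripper":{"type":"array"}},"required":["xyz","angular","gripper"]}

```bash
mkdir -p pics; ls
cat > h.py <<'E'
import numpy as np, cv2
from plant import *
def K(n):
    c=camera_info(n); return c,np.array(c["intrinsics"],float),np.array(c["R"],float),np.array(c["t"],float)
def ray(n,px):
    c,k,R,t=K(n); px=np.atleast_2d(np.array(px,float))
    d=np.c_[(px[:,0]-k[0,2])/k[0,0],(px[:,1]-k[1,2])/k[1,1]]; u=d.copy()
    for _ in range(20): u=d/(1+c["k1"]*(u**2).sum(1,keepdims=True))
    return -R.T@t, np.c_[u,np.ones(len(u))]@R, u
def plane(n,px,z):
    o,d,_=ray(n,px); return o+d*((z-o[2])/d[:,2:])
def proj(n,X):
    c,k,R,t=K(n); p=np.atleast_2d(X)@R.T+t; u=p[:,:2]/p[:,2:]
    u=u*(1+c["k1"]*(u**2).sum(1,keepdims=True)); return np.c_[u[:,0]*k[0,0]+k[0,2],u[:,1]*k[1,1]+k[1,2]]
def cloud(n,dep):
    h,w=dep.shape; yy,xx=np.mgrid[:h,:w]; o,d,u=ray(n,np.c_[xx.ravel(),yy.ravel()])
    return (o+d*dep.reshape(-1,1)).reshape(h,w,3)
E
python3 - <<'E'
from h import *
for n in("top","side"):
    p,d=capture(n); cv2.imwrite(f"pics/{n}0.png",p[:,:,::-1]); np.savez(f"{n}0.npz",p=p,d=d)
    c=camera_info(n); print(n,c["k1"],np.round(c["intrinsics"],1).tolist(),np.round(ray(n,[320,240])[0],3),np.round(c["R"],2).tolist())
print(read_state())
E
```

```text
pics
top -0.17393208765239007 [[566.1, 0.0, 322.7], [0.0, 566.1, 245.8], [0.0, 0.0, 1.0]] [0.439 0.024 1.324] [[0.02, -1.0, 0.0], [-1.0, -0.02, -0.05], [0.05, -0.0, -1.0]]
side -0.07668176935781808 [[555.3, 0.0, 320.4], [0.0, 555.3, 241.5], [0.0, 0.0, 1.0]] [ 0.269 -1.119  0.7  ] [[0.98, -0.21, -0.01], [-0.11, -0.46, -0.88], [0.18, 0.86, -0.48]]
{'time': 0.1, 'qpos': array([ 9.06670753e-01,  1.81447225e-01,  1.60790095e+00,  9.61053112e-06,
        1.35378281e+00, -2.06319205e-01]), 'joint_vel': array([-0.00079881, -0.00098544, -0.00246584, -0.00031489,  0.00025212,
        0.00069364]), 'tau': array([ 1.31918583e-03, -4.34825957e+01, -3.42696154e+01,  7.04262243e-02,
        3.40760162e-02, -5.46476792e-05]), 'ee_pos': array([0.25389353, 0.51548893, 0.30191454]), 'tool_rot': array([-3.14008887e+00, -3.24322403e-04,  2.68378396e+00]), 'ft_force': array([0.09638712, 0.04899567, 0.01786021]), 'ft_torque': array([-0.02205384,  0.01589833, -0.05628663]), 'grip_width': 0.08799474690500389}
```

View pics/top0.png

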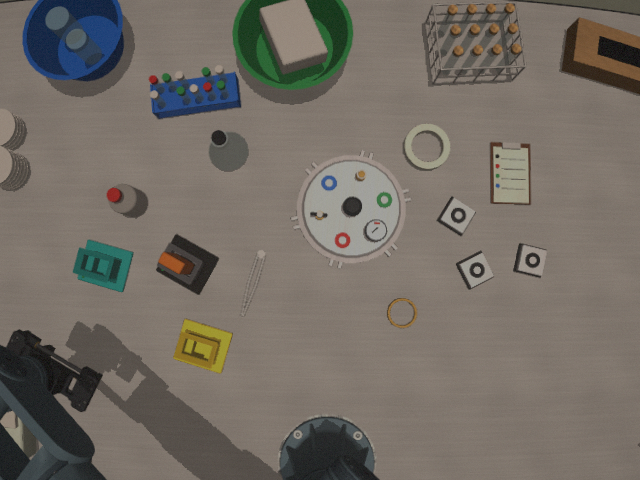

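View pics/side0.png

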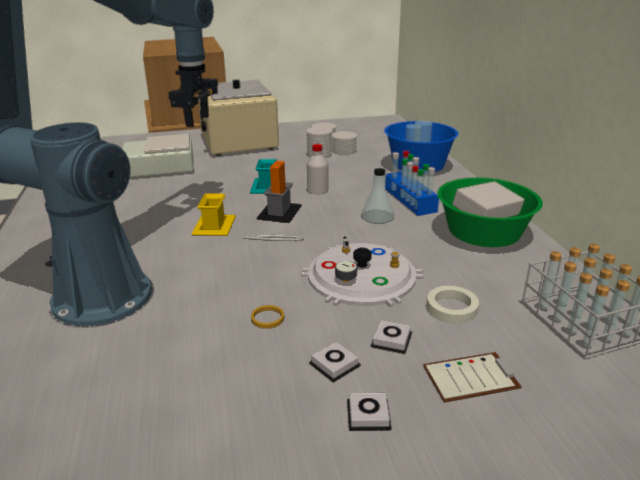

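Top view: the real grey cradle with the orange gauge is at about (185,262). The lid is at (352,208), with the red ring at (343,240), green (384,200) and blue (329,183). Three block candidates are at (457,215), (475,269) and (531,260); (475,269) looks nearest the base. Next I'll measure all of these and enlarge the sheet, the blocks and the cradle.

Run:
```python
from h import *
z=np.load("top0.npz");p,d=z["p"],z["d"]; s=np.load("side0.npz");ps=s["p"]; ds=s["d"]
hsv=cv2.cvtColor(p,cv2.COLOR_RGB2HSV).astype(int); H,S,V=hsv[...,0],hsv[...,1],hsv[...,2]
def crop(im,x,y,w,h,f): return cv2.resize(im[y:y+h,x:x+w,::-1],None,fx=f,fy=f,interpolation=cv2.INTER_CUBIC)
a=crop(p,435,135,115,160,3.4); b=crop(p,150,225,80,80,5); c=crop(p,285,145,135,125,3)
out=np.zeros((600,800,3),np.uint8); out[:a.shape[0],:a.shape[1]]=a; out[:400-200+200,395:395+400]=b[:400,:400]
c=cv2.resize(c,None,fx=.5,fy=.5);out[402:402+c.shape[0],395:395+c.shape[1]]=c
cv2.imwrite("pics/crop1.png",out)
P=cloud("top",d)
def show(n,m):
    k,l,st,ce=cv2.connectedComponentsWithStats(m.astype(np.uint8))
    for i in range(1,k):
        if st[i,4]>25:
            q=P[l==i]; cnt,_=cv2.findContours((l==i).astype(np.uint8),0,2); r=cv2.minAreaRect(cnt[0]); e=cv2.fitEllipse(cnt[0]) if len(cnt[0])>5 else 0
            print(n,st[i].tolist(),"rect",np.round(r[0],1),np.round(r[1],1),round(r[2],1),"med",np.round(np.median(q,0),4), "ell", np.round(e[0],2),np.round(e[1],1) if e else 0)
roi=np.zeros(H.shape,bool); roi[150:265,290:412]=1
sat=(S>120)
show("red",roi&sat&((H<6)|(H>174)));show("green",roi&sat&(H>45)&(H<85));show("blue",roi&sat&(H>100)&(H<130))
roi[:]=0; roi[225:300,150:225]=1
show("orange",roi&(S>150)&(H<15)&(V>80))
show("blackbase",roi&(V<60))
for nm,x,y in (("A",457,215),("B",475,269),("C",531,260)):
    q=plane("top",[x,y],.022)[0]; print(nm,np.round(q,3),np.hypot(*q[:2]))
print("bench z", [np.round(P[y,x],4) for x,y in((150,330),(300,330),(440,330),(560,330))])
print("lid top z",[np.round(P[y,x],4) for x,y in((330,205),(365,175),(355,240),(375,215))])
```

```text
red [335, 233, 15, 15, 122] rect [342. 240.] [14. 14.] 90.0 med [ 0.5208 -0.0223  0.0263] ell [342.16 239.79] [14.  14.8]
blue [322, 176, 15, 14, 102] rect [329.  182.5] [13. 14.] 90.0 med [0.6533 0.0104 0.0257] ell [328.64 182.61] [13.4 13.9]
orange [159, 252, 26, 22, 313] rect [171.2 262.5] [25.2 12.5] 29.7 med [0.4583 0.338  0.1515] ell [171.42 262.47] [13.3 29.3]
blackbase [156, 235, 62, 59, 1054] rect [187.2 264. ] [49.8 41.7] 29.1 med [0.4563 0.314  0.0081] ell [185.72 263.57] [43.1 61. ]
A [ 0.586 -0.291  0.022] 0.654070659222854
B [ 0.461 -0.335  0.022] 0.5694383767288976
C [ 0.484 -0.471  0.022] 0.6756971921966131
bench z [array([ 0.2988,  0.4267, -0.0011]), array([ 0.3097,  0.0701, -0.0037]), array([ 0.3159, -0.2588,  0.0006]), array([ 0.317 , -0.5571, -0.0014])]
lid top z [array([0.6014, 0.0067, 0.025 ]), array([ 0.6684, -0.071 ,  0.0535]), array([ 0.5219, -0.0527,  0.0221]), array([ 0.5808, -0.0979,  0.0237])]
```

View pics/crop1.png

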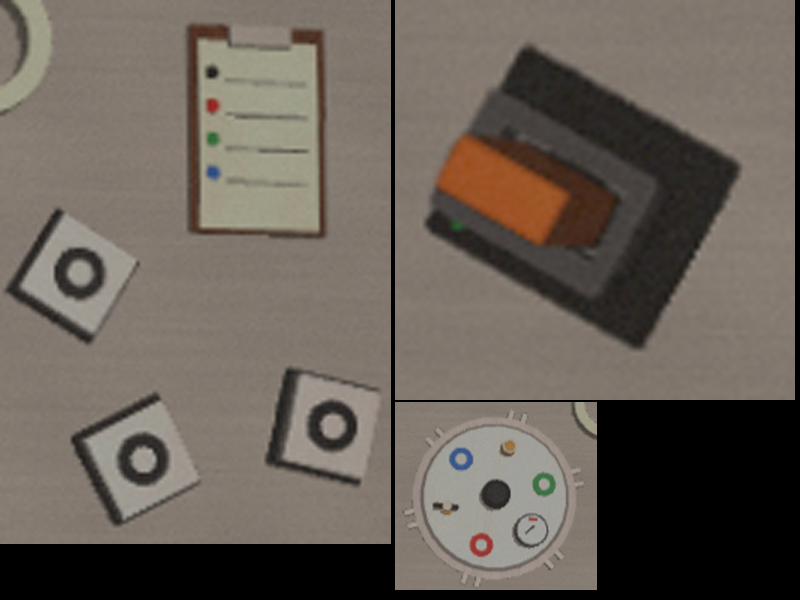

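The enlarged crop confirms the sheet order from the clip down: black, red, green, blue. Of the three blocks, (457,215) is 0.654 m from the base, (475,269) is 0.569 m and (531,260) is 0.676 m. So the block meant is (475,269). Next are precise positions, cross-checked between the two views.

```bash
cat > loc.py <<'E'
from h import *
def mask(p,name):
    h=cv2.cvtColor(p,cv2.COLOR_RGB2HSV).astype(int); H,S,V=h[...,0],h[...,1],h[...,2]
    return {"red":(S>110)&((H<6)|(H>174)),"green":(S>90)&(H>45)&(H<90),"blue":(S>100)&(H>100)&(H<130),"black":(V<80)&(S<120),"orange":(S>150)&(H<16)&(V>60)}[name]
def near(m,x,y,R=40):
    k,l,st,ce=cv2.connectedComponentsWithStats(m.astype(np.uint8),connectivity=8)
    c=[(np.hypot(ce[i,0]-x,ce[i,1]-y),i) for i in range(1,k) if st[i,4]>20]
    i=min(c)[1]; return (l==i)
def ringc(p,name,x,y):
    m=near(mask(p,name),x,y); c,_=cv2.findContours(m.astype(np.uint8),0,2); e=cv2.fitEllipse(c[0]); ys,xs=np.nonzero(m)
    return np.array(e[0]),e[1],np.array([xs.mean(),ys.mean()])
E
python3 - <<'E'
from loc import *
z={n:np.load(n+"0.npz") for n in("top","side")}
g={"red":((342,240),(329,265),.026),"green":((384,200),(380,281),.026),"blue":((329,183),(378,252),.026),"black":((475,269),(335,356),.022)}
for k,(a,b,h) in g.items():
    for n,q in(("top",a),("side",b)):
        e,ax,c=ringc(z[n]["p"],k,*q); print(k,n,np.round(e,1),np.round(ax,1),np.round(plane(n,e,h)[0],4),np.round(plane(n,c,h)[0],4))
for n,(x,y) in(("top",(171,262)),("side",(278,177))):
    m=near(mask(z[n]["p"],"orange"),x,y); c,_=cv2.findContours(m.astype(np.uint8),0,1); c=c[0][:,0]
    print(n,m.sum(),cv2.boundingRect(c))
    if n=="top":
        w=plane(n,c,.152)[:,:2].astype(np.float32)*1000; print("gauge top rect mm",cv2.minAreaRect(w)); print(cv2.boxPoints(cv2.minAreaRect(w)).tolist())
    P=cloud(n,z[n]["d"]); q=P[m]; t=q[q[:,2]>.146]; print("cloud top",len(t),np.round(t.mean(0),4),np.round(np.median(t,0),4), cv2.minAreaRect((t[:,:2]*1000).astype(np.float32)))
# cradle base
p=z["top"]["p"]; V=p.max(2); m=np.zeros(V.shape,bool); m[225:300,150:225]=(V<62)[225:300,150:225]
m=near(m,187,264); c,_=cv2.findContours(m.astype(np.uint8),0,1); w=plane("top",c[0][:,0],.008)[:,:2].astype(np.float32)*1000; print("base",cv2.minAreaRect(cv2.convexHull(w)))
E
```

```text
red top [342.1 239.8] [14.2 14.7] [ 0.5214 -0.0228  0.026 ] [ 0.521  -0.0224  0.026 ]
red side [328.4 264.4] [ 7.5 13.8] [ 0.5215 -0.0215  0.026 ] [ 0.5214 -0.0218  0.026 ]
green top [383.9 199.5] [13.5 14.1] [ 0.6172 -0.1179  0.026 ] [ 0.6169 -0.118   0.026 ]
green side [380.  280.5] [ 7.6 14.4] [ 0.6184 -0.1172  0.026 ] [ 0.6184 -0.1173  0.026 ]
blue top [328.7 182.6] [13.8 14.2] [0.6533 0.0107 0.026 ] [0.6534 0.0105 0.026 ]
blue side [377.4 251.3] [ 6.5 14.1] [0.653  0.0112 0.026 ] [0.6524 0.0116 0.026 ]
black top [476.6 269.6] [13.4 14.1] [ 0.4592 -0.3387  0.022 ] [ 0.4592 -0.3385  0.022 ]
black side [334.3 355.6] [11.2 17.7] [ 0.459  -0.3392  0.022 ] [ 0.4586 -0.3394  0.022 ]
top 376 (159, 252, 35, 22)
gauge top rect mm ((457.4817810058594, 329.4269714355469), (70.19802856445312, 33.529563903808594), 61.96894454956055)
[[426.1888427734375, 306.32391357421875], [455.78515625, 290.56671142578125], [488.77471923828125, 352.530029296875], [459.17840576171875, 368.2872314453125]]
cloud top 313 [0.458  0.337  0.1552] [0.4585 0.338  0.1515] ((440.21435546875, 196.1387176513672), (341.4432678222656, 39.39620590209961), 82.88135528564453)
side 426 (270, 161, 16, 33)
cloud top 93 [0.4503 0.2812 0.17  ] [0.456  0.325  0.1532] ((355.50665283203125, -376.13134765625), (1495.0406494140625, 36.75177001953125), 81.91342163085938)
base ((456.760009765625, 336.9585876464844), (53.993675231933594, 29.16147232055664), 16.8803768157959)
```

Run:
```python
from loc import *
z=np.load("top0.npz");p,d=z["p"],z["d"]
h=cv2.cvtColor(p,cv2.COLOR_RGB2HSV).astype(int); H,S,V=h[...,0],h[...,1],h[...,2]
P=cloud("top",d)
for vt in (120,):
    m=near((S>150)&(H<16)&(V>vt),171,262); c,_=cv2.findContours(m.astype(np.uint8),0,1)
    w=plane("top",c[0][:,0],.152)[:,:2].astype(np.float32)*1000; print(vt,m.sum(),cv2.minAreaRect(w)); ys,xs=np.nonzero(m); q=plane("top",np.c_[xs,ys],.152)[:,:2]; print(np.round(q.mean(0),4)); e=np.linalg.eigh(np.cov(q.T)); print(np.sqrt(12*e[0]),np.degrees(np.arctan2(e[1][1,1],e[1][0,1])))
# cradle rim / base by V: base contour pixels
roi=np.zeros(V.shape,bool); roi[225:305,145:228]=1
m=near(roi&(V<45),195,268); print(m.sum()); c,_=cv2.findContours(m.astype(np.uint8),0,1); w=plane("top",c[0][:,0],.008)[:,:2].astype(np.float32)*1000; print("base",cv2.minAreaRect(w))
# side view: project hypothesised gauge
s=np.load("side0.npz")["p"]; 
print("proj gauge top centre side", proj("side",[.4585,.338,.152]), "top",proj("top",[.4585,.338,.152]))
m=near(mask(s,"orange"),278,177); ys,xs=np.nonzero(m); print("side cols by row",[(r,xs[ys==r].min(),xs[ys==r].max()) for r in range(161,194,4)])
v=np.radians(61);C=np.array([.4585,.338]);X=[np.r_[C+np.array([np.cos(v)*b*.0275-np.sin(v)*a*.0135,np.sin(v)*b*.0275+np.cos(v)*a*.0135]),zz] for a in(-1,1) for b in(-1,1) for zz in(.152,)]
print("pred corners side",np.round(proj("side",X),1).tolist())
```

```text
120 287 ((458.10736083984375, 339.23870849609375), (52.24324035644531, 24.76614761352539), 62.38255310058594)
[0.458  0.3391]
[0.02468942 0.0519651 ] 61.72941055800703
866
base ((457.7551574707031, 338.47052001953125), (118.09751892089844, 96.26663208007812), 62.42636489868164)
proj gauge top centre side [[277.07555447 163.89386539]] top [[171.3757109  262.21401603]]
side cols by row [(161, np.int64(276), np.int64(283)), (165, np.int64(272), np.int64(283)), (169, np.int64(270), np.int64(283)), (173, np.int64(271), np.int64(284)), (177, np.int64(271), np.int64(284)), (181, np.int64(271), np.int64(284)), (185, np.int64(271), np.int64(284)), (189, np.int64(271), np.int64(285)), (193, np.int64(280), np.int64(281))]
pred corners side [[278.2, 167.8], [285.0, 161.0], [269.0, 166.9], [276.0, 160.2]]
```

```bash
cat > go.py <<'E'
from h import *
from scipy.spatial.transform import Rotation as Ro
import json
def plan(wps):
    """wps: (x,y,z,yaw_deg,grip,rows); prints calls assuming each is reached (max 5 rows, 30deg)"""
    s=read_state(); p=np.array(s["ee_pos"]); R=Ro.from_euler("xyz",s["tool_rot"])
    for x,y,z,yaw,g,n in wps:
        T=Ro.from_euler("xyz",[np.pi,0,np.radians(yaw)]); d=R.inv().apply(np.array([x,y,z])-p)/.25; w=np.degrees((R.inv()*T).as_rotvec())/30
        print(np.round(d,4).tolist(),np.round(w,4).tolist(),g,"rows",n, "" if max(abs(d).max(),abs(w).max())<=1 else "TOO FAR"); p=np.array([x,y,z]);R=T
def st():
    s=read_state(); print(round(s["time"],2),"p",np.round(s["ee_pos"],4),"rpy",np.round(np.degrees(s["tool_rot"]),2),"F",np.round(s["ft_force"],2),"w",round(s["grip_width"],4),"q",np.round(s["qpos"],2))
E
python3 - <<'E'
from go import *
plan([(.31,.47,.28,124,1,5),(.38,.405,.26,94.5,1,5),(.45,.345,.25,65,1,5),(.458,.339,.230,62,1,3),(.458,.339,.169,62,1,4)])
E
```

```text
[-0.2818, -0.0639, 0.0877] [-0.003, 0.0001, 0.9923] 1 rows 5 
[-0.3721, 0.0867, 0.08] [0.0, -0.0, 0.9833] 1 rows 5 
[-0.2612, 0.2603, 0.04] [0.0, -0.0, 0.9833] 1 rows 5 
[-0.0082, 0.0391, 0.08] [-0.0, -0.0, 0.1] 1 rows 3 
[0.0, -0.0, 0.244] [0.0, 0.0, 0.0] 1 rows 4
```

Emit:
drive_tool(xyz=[[-0.282,-0.064,0.088],[-0.282,-0.064,0.088],[-0.282,-0.064,0.088],[-0.282,-0.064,0.088],[-0.282,-0.064,0.088]], angular=[[-0.003,0,0.99],[-0.003,0,0.99],[-0.003,0,0.99],[-0.003,0,0.99],[-0.003,0,0.99]], gripper=[1,1,1,1,1])

```text
time: 0.52
ee_pos: [0.3104, 0.4693, 0.2792]
tool_rot: [-3.14, 0.0, 2.159]
ft_force: [-0.1, 0.1, -0.7]
grip_width: 0.0882
```

Emit:
drive_tool(xyz=[[-0.37,0.087,0.08],[-0.37,0.087,0.08],[-0.37,0.087,0.08],[-0.37,0.087,0.08],[-0.37,0.087,0.08]], angular=[[0,0,0.98],[0,0,0.98],[0,0,0.98],[0,0,0.98],[0,0,0.98]], gripper=[1,1,1,1,1])

```text
time: 0.93
ee_pos: [0.3803, 0.4037, 0.2587]
tool_rot: [-3.14, 0.001, 1.643]
ft_force: [-0.5, -0.2, 0.6]
grip_width: 0.088
```

Emit:
drive_tool(xyz=[[-0.26,0.26,0.04],[-0.26,0.26,0.04],[-0.26,0.26,0.04],[-0.26,0.26,0.04],[-0.26,0.26,0.04]], angular=[[0,0,0.98],[0,0,0.98],[0,0,0.98],[0,0,0.98],[0,0,0.98]], gripper=[1,1,1,1,1])

```text
time: 1.35
ee_pos: [0.45, 0.3434, 0.2486]
tool_rot: [-3.14, 0.002, 1.129]
ft_force: [-0.7, 0.3, -0.2]
grip_width: 0.0881
```

Run:
```python
from go import *
st(); plan([(.458,.339,.226,62,1,4),(.458,.339,.169,62,1,4)])
```

```text
1.35 p [0.45   0.3434 0.2486] rpy [-1.7993e+02  1.3000e-01  6.4680e+01] F [-0.69  0.32 -0.21] w 0.0881 q [ 0.44  0.22  1.68 -0.    1.25  0.88]
[-0.0019, 0.0365, 0.0903] [-0.0022, 0.0042, 0.0894] 1 rows 4 
[0.0, -0.0, 0.228] [0.0, 0.0, 0.0] 1 rows 4
```

Emit:
drive_tool(xyz=[[-0.002,0.0365,0.09],[-0.002,0.0365,0.09],[-0.002,0.0365,0.09]], angular=[[-0.002,0.004,0.09],[-0.002,0.004,0.09],[-0.002,0.004,0.09]], gripper=[1,1,1])

```text
time: 1.6
ee_pos: [0.4567, 0.3393, 0.2252]
tool_rot: [-3.139, 0.002, 1.088]
ft_force: [0.1, -0.5, 0.1]
grip_width: 0.0882
```

Emit:
drive_tool(xyz=[[0,0,0.08],[0,0,0.16],[0,0,0.228],[0,0,0.228]], angular=[[0,0,0],[0,0,0],[0,0,0],[0,0,0]], gripper=[1,1,1,1])

```text
time: 1.93
ee_pos: [0.4541, 0.3392, 0.1657]
tool_rot: [-3.136, 0.007, 1.093]
ft_force: [-0.3, -0.2, -1.0]
grip_width: 0.0879
```

Run:
```python
from go import *
st(); plan([(.458,.339,.169,62,1,4)])
p,d=capture("top"); q,_=capture("side")
a=cv2.resize(p[215:305,135:235,::-1],None,fx=4,fy=4,interpolation=cv2.INTER_CUBIC); b=cv2.resize(q[130:230,230:330,::-1],None,fx=4,fy=4,interpolation=cv2.INTER_CUBIC)[:360]
cv2.imwrite("pics/grip.png",np.hstack([a,b]))
```

```text
1.93 p [0.4541 0.3392 0.1657] rpy [-179.68    0.38   62.65] F [-0.35 -0.17 -0.99] w 0.0879 q [0.43 0.33 1.73 0.   1.1  0.91]
[0.0064, 0.0142, -0.0135] [-0.0107, 0.0128, 0.0217] 1 rows 4
```

View pics/grip.png

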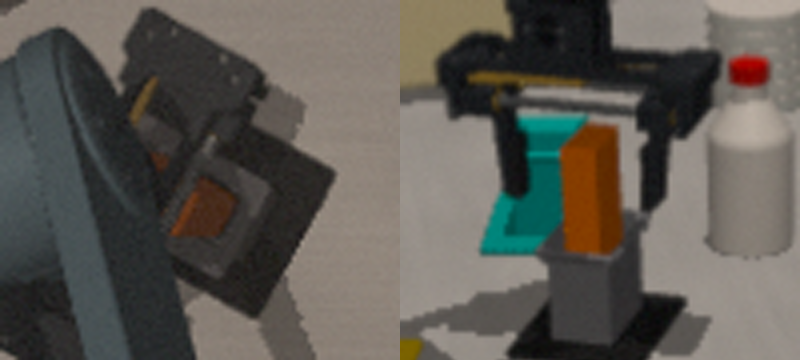

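The picture shows the gauge standing upright between the open fingers, which are well above the cradle's mouth. The pose has drifted about 4 mm, so I'll correct it and then grip.

Emit:
drive_tool(xyz=[[0.0064,0.0142,-0.0135],[0.0064,0.0142,-0.0135],[0.0064,0.0142,-0.0135]], angular=[[-0.0107,0.0128,0.0217],[-0.0107,0.0128,0.0217],[-0.0107,0.0128,0.0217]], gripper=[1,1,1])

```text
time: 2.28
ee_pos: [0.4609, 0.3402, 0.1741]
tool_rot: [3.137, -0.007, 1.081]
ft_force: [0.4, 0.4, 0.1]
grip_width: 0.0881
```

Run:
```python
from go import *
st(); plan([(.458,.339,.169,62,1,4)])
```

```text
2.28 p [0.4609 0.3402 0.1741] rpy [179.71  -0.38  61.94] F [0.38 0.42 0.12] w 0.0881 q [0.43 0.32 1.72 0.   1.1  0.92]
[-0.0099, -0.008, 0.0202] [0.0097, -0.0127, -0.0019] 1 rows 4
```

Emit:
drive_tool(xyz=[[-0.0099,-0.008,0.0202],[-0.0099,-0.008,0.0202],[-0.0099,-0.008,0.0202],[-0.0099,-0.008,0.0202],[-0.0099,-0.008,0.0202]], angular=[[0.0097,-0.0127,-0.002],[0.0097,-0.0127,-0.002],[0.0097,-0.0127,-0.002],[0.0097,-0.0127,-0.002],[0.0097,-0.0127,-0.002]], gripper=[1,1,1,1,1])

```text
time: 2.7
ee_pos: [0.458, 0.3389, 0.169]
tool_rot: [-3.142, 0.0, 1.082]
ft_force: [0.4, -0.2, -0.5]
grip_width: 0.0882
```

Run:
```python
from go import *
st(); capture("side"); st(); plan([(.458,.339,.169,62,1,4)])
```

```text
2.7 p [0.458  0.3389 0.169 ] rpy [-1.800e+02  1.000e-02  6.201e+01] F [ 0.39 -0.18 -0.47] w 0.0882 q [ 0.43  0.32  1.72 -0.    1.09  0.92]
2.75 p [0.458 0.339 0.169] rpy [180.     0.    62.01] F [-0.08  0.1   0.92] w 0.088 q [ 0.43  0.32  1.72 -0.    1.09  0.92]
[0.0001, -0.0001, -0.0001] [0.0, 0.0001, 0.0002] 1 rows 4
```

Emit:
drive_tool(xyz=[[0,0,0],[0,0,0],[0,0,0],[0,0,0],[0,0,0]], angular=[[0,0,0],[0,0,0],[0,0,0],[0,0,0],[0,0,0]], gripper=[-1,-1,-1,-1,-1])

```text
time: 3.17
ee_pos: [0.458, 0.3389, 0.169]
tool_rot: [-3.142, 0.0, 1.082]
ft_force: [0.3, -0.0, -1.1]
grip_width: 0.057
```

Emit:
drive_tool(xyz=[[0,0,0],[0,0,0],[0,0,0],[0,0,0],[0,0,0]], angular=[[0,0,0],[0,0,0],[0,0,0],[0,0,0],[0,0,0]], gripper=[-1,-1,-1,-1,-1])

```text
time: 3.58
ee_pos: [0.458, 0.3389, 0.1689]
tool_rot: [-3.141, 0.0, 1.082]
ft_force: [-0.4, -0.9, -2.1]
grip_width: 0.0267
```

Run:
```python
from go import *
st()
```

```text
3.58 p [0.458  0.3389 0.1689] rpy [-1.7999e+02  1.0000e-02  6.2000e+01] F [-0.39 -0.89 -2.09] w 0.0267 q [ 0.43  0.32  1.72 -0.    1.09  0.92]
```

Emit:
drive_tool(xyz=[[0,0,-0.02],[0,0,-0.06],[0,0,-0.14],[0,0,-0.24],[0,0,-0.36]], angular=[[0,0,0],[0,0,0],[0,0,0],[0,0,0],[0,0,0]], gripper=[-1,-1,-1,-1,-1])

```text
time: 4.0
ee_pos: [0.4571, 0.3385, 0.2592]
tool_rot: [-3.14, 0.002, 1.082]
ft_force: [-0.5, 0.3, -1.7]
grip_width: 0.0267
```

Emit:
drive_tool(xyz=[[0,0,-0.06],[0,0,-0.08],[0,0,-0.08],[0,0,-0.08],[0,0,-0.08]], angular=[[0,0,0],[0,0,0],[0,0,0],[0,0,0],[0,0,0]], gripper=[-1,-1,-1,-1,-1])

```text
time: 4.42
ee_pos: [0.4565, 0.3382, 0.2776]
tool_rot: [-3.138, 0.005, 1.082]
ft_force: [1.2, -0.1, -1.4]
grip_width: 0.0266
```

Run:
```python
from go import *
st()
q,_=capture("side");p,_=capture("top"); s=read_state()
e=s["ee_pos"]; print("expected foot px side",proj("side",e-[0,0,.157]),"box bottom",proj("side",e-[0,0,.127]))
u,v=np.round(proj("side",e-[0,0,.1]))[0].astype(int); print(u,v)
cv2.imwrite("pics/lift.png",cv2.resize(q[v-60:v+60,u-70:u+70,::-1],None,fx=5,fy=5,interpolation=cv2.INTER_CUBIC))
plan([(.458,.17,.28,62,-1,5),(.458,0,.28,62,-1,5),(.458,-.17,.28,62,-1,5),(.4592,-.339,.25,62,-1,5)])
```

```text
4.42 p [0.4565 0.3382 0.2776] rpy [-179.8     0.26   62.  ] F [ 1.16 -0.11 -1.36] w 0.0266 q [ 0.43  0.19  1.65 -0.    1.31  0.92]
expected foot px side [[276.89070311 174.46998024]] box bottom [[276.39779012 164.44434249]]
276 155
[-0.5914, 0.321, -0.0084] [-0.007, 0.0092, -0.0001] -1 rows 5 
[-0.6004, 0.3192, 0.0] [0.0, 0.0, 0.0] -1 rows 5 
[-0.6004, 0.3192, 0.0] [0.0, 0.0, 0.0] -1 rows 5 
[-0.5946, 0.3216, 0.12] [0.0, 0.0, 0.0] -1 rows 5
```

View pics/lift.png

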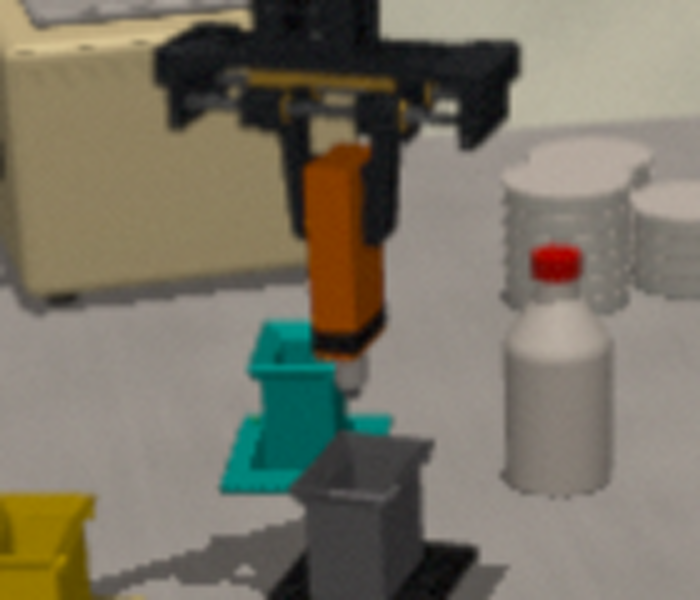

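The gauge is out and hanging upright, with the foot at side pixel (276,173), about where predicted (277,174). The cradle stayed where it was. Moving to the block.

Emit:
drive_tool(xyz=[[-0.12,0.065,-0.0084],[-0.25,0.135,-0.0084],[-0.38,0.205,-0.0084],[-0.51,0.275,-0.0084],[-0.59,0.32,-0.0084]], angular=[[-0.007,0.009,0],[-0.007,0.009,0],[-0.007,0.009,0],[-0.007,0.009,0],[-0.007,0.009,0]], gripper=[-1,-1,-1,-1,-1])

```text
time: 4.93
ee_pos: [0.4572, 0.1678, 0.2789]
tool_rot: [-3.14, 0.002, 1.081]
ft_force: [1.6, -0.6, -3.2]
grip_width: 0.0268
```

Emit:
drive_tool(xyz=[[-0.12,0.064,0],[-0.24,0.128,0],[-0.36,0.192,0],[-0.48,0.256,0],[-0.6,0.32,0]], angular=[[0,0,0],[0,0,0],[0,0,0],[0,0,0],[0,0,0]], gripper=[-1,-1,-1,-1,-1])

```text
time: 5.35
ee_pos: [0.4566, -0.0036, 0.2783]
tool_rot: [-3.139, 0.002, 1.081]
ft_force: [0.5, 0.2, -1.9]
grip_width: 0.0266
```

Emit:
drive_tool(xyz=[[-0.12,0.064,0],[-0.24,0.128,0],[-0.36,0.192,0],[-0.48,0.256,0],[-0.6,0.32,0]], angular=[[0,0,0],[0,0,0],[0,0,0],[0,0,0],[0,0,0]], gripper=[-1,-1,-1,-1,-1])

```text
time: 5.77
ee_pos: [0.456, -0.1751, 0.2775]
tool_rot: [-3.138, 0.002, 1.081]
ft_force: [1.3, -0.1, -1.2]
grip_width: 0.0266
```

Run:
```python
from go import *
st()
plan([(.4592,-.339,.25,62,-1,5),(.4592,-.339,.2,62,-1,5)])
```

```text
5.77 p [ 0.456  -0.1751  0.2775] rpy [-1.7977e+02  1.2000e-01  6.1950e+01] F [ 1.27 -0.08 -1.2 ] w 0.0266 q [-0.61  0.01  1.84 -0.    1.29 -0.12]
[-0.5721, 0.3201, 0.1101] [-0.0078, 0.0041, -0.0018] -1 rows 5 
[0.0, -0.0, 0.2] [0.0, 0.0, 0.0] -1 rows 5
```

Emit:
drive_tool(xyz=[[-0.13,0.073,0.02],[-0.26,0.146,0.05],[-0.39,0.218,0.08],[-0.5,0.28,0.1],[-0.572,0.32,0.11]], angular=[[-0.008,0.004,-0.002],[-0.008,0.004,-0.002],[-0.008,0.004,-0.002],[-0.008,0.004,-0.002],[-0.008,0.004,-0.002]], gripper=[-1,-1,-1,-1,-1])

```text
time: 6.18
ee_pos: [0.4581, -0.3417, 0.2479]
tool_rot: [-3.139, -0.0, 1.08]
ft_force: [0.1, 0.4, -1.5]
grip_width: 0.0267
```

Emit:
drive_tool(xyz=[[0,0,0.08],[0,0,0.16],[0,0,0.18],[0,0,0.18],[0,0,0.18]], angular=[[0,0,0],[0,0,0],[0,0,0],[0,0,0],[0,0,0]], gripper=[-1,-1,-1,-1,-1])

```text
time: 6.6
ee_pos: [0.4581, -0.3413, 0.2027]
tool_rot: [-3.138, -0.001, 1.08]
ft_force: [-0.5, 0.3, -1.1]
grip_width: 0.0266
```

Run:
```python
from go import *
st(); capture("side"); q,_=capture("side"); st()
plan([(.4592,-.339,.205,62,-1,5)])
u,v=np.round(proj("side",[.459,-.339,.07]))[0].astype(int); print(u,v)
e=read_state()["ee_pos"]; print("exp foot",proj("side",e-[0,0,.157]),"ring",proj("side",[.4592,-.339,.022]))
cv2.imwrite("pics/hov.png",cv2.resize(q[v-60:v+60,u-70:u+70,::-1],None,fx=5,fy=5,interpolation=cv2.INTER_CUBIC))
```

```text
6.6 p [ 0.4581 -0.3413  0.2027] rpy [-1.7982e+02 -4.0000e-02  6.1910e+01] F [-0.54  0.27 -1.06] w 0.0266 q [-0.85  0.28  1.7  -0.    1.16 -0.36]
6.7 p [ 0.4587 -0.3418  0.2042] rpy [-1.7998e+02  2.0000e-02  6.1920e+01] F [ 0.63  0.53 -2.32] w 0.0267 q [-0.85  0.28  1.7  -0.    1.16 -0.36]
[0.0107, -0.0035, -0.0033] [-0.0007, 0.0008, -0.0026] -1 rows 5 
334 335
exp foot [[334.49603609 345.85485929]] ring [[334.35565919 355.50861249]]
```

View pics/hov.png

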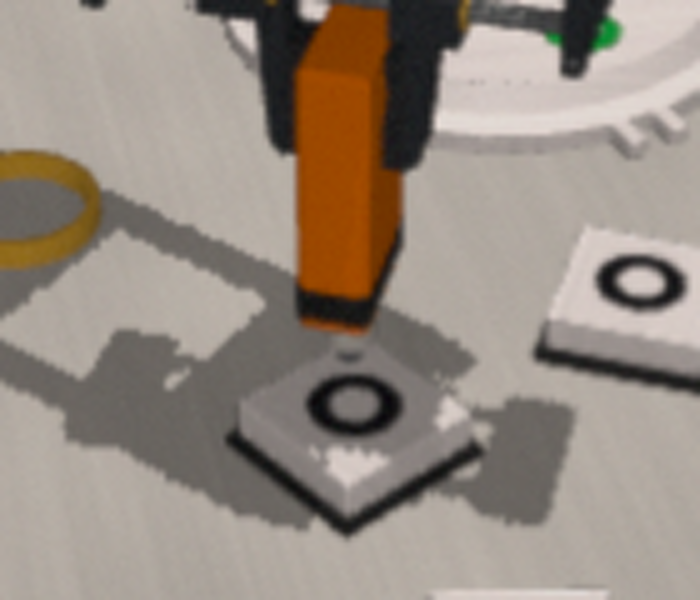

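The foot, at about (334,346) in the side picture, matches the prediction. I'll correct about 3 mm, settle, then press slowly.

Emit:
drive_tool(xyz=[[0.0107,-0.0035,0.03],[0.0107,-0.0035,0.05],[0.0107,-0.0035,0.06],[0.0107,-0.0035,0.06],[0.0107,-0.0035,0.06]], angular=[[0,0,-0.0026],[0,0,-0.0026],[0,0,-0.0026],[0,0,-0.0026],[0,0,-0.0026]], gripper=[-1,-1,-1,-1,-1])

```text
time: 7.12
ee_pos: [0.4591, -0.3388, 0.189]
tool_rot: [-3.141, 0.0, 1.082]
ft_force: [-0.6, -0.7, -0.6]
grip_width: 0.0264
```

Run:
```python
from go import *
st(); capture("side"); st()
plan([(.4591,-.339,.175,62,-1,5)])
```

```text
7.12 p [ 0.4591 -0.3388  0.189 ] rpy [-1.7995e+02  2.0000e-02  6.2010e+01] F [-0.56 -0.65 -0.62] w 0.0264 q [-0.84  0.3   1.71 -0.    1.13 -0.35]
7.17 p [ 0.4592 -0.339   0.1892] rpy [-1.7998e+02  3.0000e-02  6.2000e+01] F [-0.4   0.25 -1.59] w 0.0267 q [-0.84  0.3   1.71 -0.    1.13 -0.35]
[-0.0002, -0.0004, 0.0569] [-0.0007, 0.0008, 0.0002] -1 rows 5
```

Emit:
drive_tool(xyz=[[0,0,0.012],[0,0,0.024],[0,0,0.036],[0,0,0.046],[0,0,0.054]], angular=[[0,0,0],[0,0,0],[0,0,0],[0,0,0],[0,0,0]], gripper=[-1,-1,-1,-1,-1])

```text
time: 7.58
ee_pos: [0.4592, -0.339, 0.1755]
tool_rot: [-3.141, 0.0, 1.082]
ft_force: [-0.5, 0.3, 2.0]
grip_width: 0.0267
```

Run:
```python
from go import *
st(); 
for i in range(5):
    capture("side"); st()
```

```text
7.58 p [ 0.4592 -0.339   0.1755] rpy [-1.7997e+02  2.0000e-02  6.2000e+01] F [-0.54  0.29  1.95] w 0.0267 q [-0.84  0.32  1.72 -0.    1.11 -0.35]
7.63 p [ 0.4592 -0.339   0.1753] rpy [-1.7997e+02  2.0000e-02  6.2000e+01] F [-1.11 -0.14  1.04] w 0.027 q [-0.84  0.32  1.72 -0.    1.11 -0.35]
7.68 p [ 0.4592 -0.3391  0.1756] rpy [-1.7997e+02  2.0000e-02  6.2000e+01] F [0.21 0.45 1.19] w 0.0267 q [-0.84  0.32  1.72 -0.    1.11 -0.35]
7.73 p [ 0.4592 -0.3391  0.1758] rpy [-1.7997e+02  3.0000e-02  6.2000e+01] F [-0.7   0.53  1.8 ] w 0.0267 q [-0.84  0.32  1.72 -0.    1.11 -0.35]
7.78 p [ 0.4592 -0.339   0.1759] rpy [-1.7996e+02  2.0000e-02  6.2000e+01] F [-1.37  0.14  1.57] w 0.0269 q [-0.84  0.32  1.72 -0.    1.11 -0.35]
7.83 p [ 0.4592 -0.339   0.1759] rpy [-1.7997e+02  3.0000e-02  6.2010e+01] F [-0.92  1.41  1.89] w 0.0269 q [-0.84  0.32  1.72 -0.    1.11 -0.35]
```

```bash
cat > hold.py <<'E'
from go import *
import sys
F=[];Z=[]
for i in range(int(sys.argv[1])):
    capture("side"); s=read_state(); F.append(s["ft_force"]);Z.append(s["ee_pos"])
print("meanF",np.round(np.mean(F,0),2),"pos",np.round(np.mean(Z,0),4),"std",np.round(np.std(Z,0),5)); st()
E
python3 hold.py 17
```

```text
meanF [-1.21  0.44  1.17] pos [ 0.4592 -0.339   0.1758] std [1.e-05 2.e-05 7.e-05]
8.68 p [ 0.4592 -0.339   0.1757] rpy [-1.7998e+02  3.0000e-02  6.2000e+01] F [-1.34  0.93  0.92] w 0.0267 q [-0.84  0.32  1.72 -0.    1.11 -0.35]
```

Emit:
drive_tool(xyz=[[0,0,-0.016],[0,0,-0.04],[0,0,-0.1],[0,0,-0.2],[0,0,-0.25]], angular=[[0,0,0],[0,0,0],[0,0,0],[0,0,0],[0,0,0]], gripper=[-1,-1,-1,-1,-1])

```text
time: 9.1
ee_pos: [0.4598, -0.3395, 0.2408]
tool_rot: [3.14, 0.001, 1.082]
ft_force: [0.8, -1.7, -0.5]
grip_width: 0.027
```

Run:
```python
from go import *
p,_=capture("top");q,_=capture("side"); st()
from loc import ringc
print(plane("side",ringc(q,"black",335,356)[0],.022))
plan([(.48,-.18,.255,62,-1,5),(.515,-.05,.245,62,-1,5),(.5213,-.0223,.225,62,-1,5)])
```

```text
9.2 p [ 0.4604 -0.3402  0.2413] rpy [1.797e+02 1.400e-01 6.200e+01] F [-0.06 -0.31 -0.76] w 0.0269 q [-0.84  0.23  1.67 -0.    1.23 -0.35]
[[ 0.45918519 -0.33928094  0.022     ]]
[0.6024, -0.2314, -0.0574] [0.0102, 0.0047, 0.0002] -1 rows 5 
[0.5249, -0.1205, 0.04] [0.0, 0.0, 0.0] -1 rows 5 
[0.1097, -0.0298, 0.08] [0.0, 0.0, 0.0] -1 rows 5
```

```bash
python3 hold.py 14
python3 - <<'E'
from go import *
plan([(.4591,-.339,.195,62,-1,5),(.48,-.18,.255,62,-1,5)])
E
```

```text
meanF [-0.09 -0.01 -1.5 ] pos [ 0.459  -0.3388  0.2375] std [0.00027 0.00029 0.00072]
9.9 p [ 0.4592 -0.339   0.2381] rpy [-1.7997e+02  2.0000e-02  6.2000e+01] F [-1.08 -0.05 -1.23] w 0.0267 q [-0.84  0.24  1.68 -0.    1.23 -0.35]
[-0.0001, -0.0003, 0.1725] [-0.0011, 0.0008, 0.0] -1 rows 5 
[0.6008, -0.2248, -0.24] [0.0, 0.0, 0.0] -1 rows 5
```

Both the kinematics (3.2 mm) and the force change (about 2.8 N, so 2.9 mm) say the foot was pressed in about 3 mm and stayed still for about 1.1 s. The block has not moved. On to red, pressing slightly deeper.

Emit:
drive_tool(xyz=[[0.1,-0.035,-0.02],[0.22,-0.08,-0.04],[0.35,-0.13,-0.06],[0.48,-0.18,-0.07],[0.6,-0.225,-0.07]], angular=[[0,0,0],[0,0,0],[0,0,0],[0,0,0],[0,0,0]], gripper=[-1,-1,-1,-1,-1])

```text
time: 10.32
ee_pos: [0.4802, -0.1787, 0.2564]
tool_rot: [3.141, 0.0, 1.082]
ft_force: [1.1, -0.6, -1.3]
grip_width: 0.0266
```

Emit:
drive_tool(xyz=[[0.12,-0.03,0],[0.26,-0.06,0],[0.4,-0.1,0],[0.53,-0.135,0],[0.63,-0.15,0.02]], angular=[[0,0,0],[0,0,0],[0,0,0],[0,0,0],[0,0,0]], gripper=[-1,-1,-1,-1,-1])

```text
time: 10.73
ee_pos: [0.5215, -0.0195, 0.2524]
tool_rot: [3.139, -0.001, 1.083]
ft_force: [0.9, -1.1, -1.8]
grip_width: 0.027
```

```bash
python3 hold.py 3
python3 - <<'E'
from go import *
from loc import ringc
q,_=capture("side"); st()
for k,a,h in(("red",(329,265),.026),("green",(380,281),.026),("blue",(378,252),.026)): print(k,plane("side",ringc(q,k,*a)[0],h))
plan([(.5213,-.0221,.195,62,-1,5)])
E
```

```text
meanF [-0.87  0.54 -1.72] pos [ 0.5214 -0.0185  0.251 ] std [3.3e-04 1.6e-03 5.0e-05]
10.88 p [ 0.5211 -0.0204  0.2511] rpy [1.7998e+02 3.0000e-02 6.2190e+01] F [-0.71 -0.1  -1.18] w 0.0269 q [-0.27  0.12  1.79 -0.    1.23  0.22]
10.93 p [ 0.521  -0.0216  0.2512] rpy [1.7996e+02 5.0000e-02 6.2090e+01] F [ 0.02  0.13 -1.81] w 0.027 q [-0.27  0.11  1.79 -0.    1.24  0.22]
red [[ 0.52137333 -0.02152673  0.026     ]]
green [[ 0.61837726 -0.1171973   0.026     ]]
blue [[0.65296059 0.0112002  0.026     ]]
[-0.001, 0.0017, 0.225] [0.0015, 0.0016, 0.0031] -1 rows 5
```

Emit:
drive_tool(xyz=[[-0.001,0.0017,0.08],[-0.001,0.0017,0.16],[-0.001,0.0017,0.21],[-0.001,0.0017,0.225],[-0.001,0.0017,0.225]], angular=[[0.0015,0.0016,0.003],[0.0015,0.0016,0.003],[0.0015,0.0016,0.003],[0.0015,0.0016,0.003],[0.0015,0.0016,0.003]], gripper=[-1,-1,-1,-1,-1])

```text
time: 11.35
ee_pos: [0.5206, -0.0232, 0.1941]
tool_rot: [-3.139, 0.001, 1.081]
ft_force: [0.2, 0.5, -1.9]
grip_width: 0.0266
```

```bash
python3 hold.py 2
python3 - <<'E'
from go import *
q,_=capture("side"); e=read_state()["ee_pos"]; st()
plan([(.5213,-.0221,.1782,62,-1,5)])
u,v=np.round(proj("side",[.5213,-.022,.06]))[0].astype(int); f=lambda X:np.round((proj("side",X)[0]-[u-50,v-45])*6,0)
print("exp foot crop",f(e-[0,0,.157]),"ring",f([.5213,-.0218,.026]))
cv2.imwrite("pics/red.png",cv2.resize(q[v-45:v+45,u-50:u+50,::-1],None,fx=6,fy=6,interpolation=cv2.INTER_CUBIC))
E
```

```text
meanF [ 0.08 -0.95 -1.03] pos [ 0.5215 -0.0231  0.1954] std [2.4e-04 4.0e-05 3.5e-04]
11.45 p [ 0.5217 -0.023   0.1958] rpy [ 1.7994e+02 -1.0000e-02  6.1940e+01] F [ 0.12 -1.09 -0.74] w 0.0267 q [-0.27  0.19  1.83 -0.    1.12  0.22]
11.5 p [ 0.5219 -0.0229  0.1961] rpy [ 1.799e+02 -2.000e-02  6.195e+01] F [ 0.31 -0.14 -0.92] w 0.027 q [-0.27  0.19  1.83 -0.    1.12  0.22]
[0.0016, -0.0039, 0.0717] [0.0034, -0.0006, -0.0016] -1 rows 5 
exp foot crop [304. 317.] ring [302. 345.]
```

View pics/red.png

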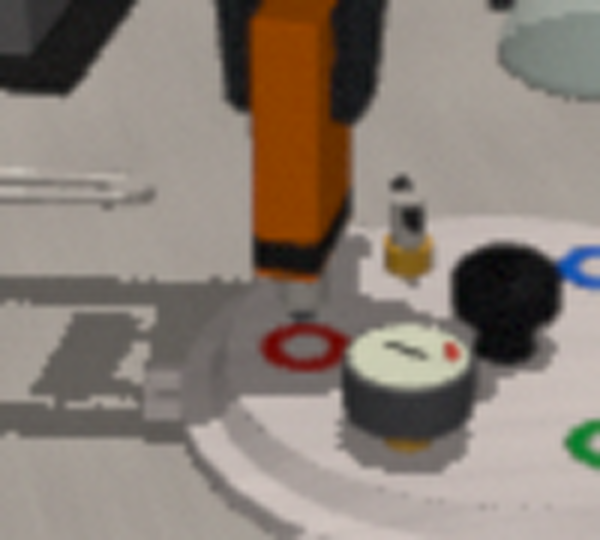

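The foot, at crop (303,317), hangs straight over the red ring's centre at (304,346), matching the prediction. Pressing now.

Emit:
drive_tool(xyz=[[0.0016,-0.0039,0.025],[0.0016,-0.0039,0.042],[0.0016,-0.0039,0.053],[0.0016,-0.0039,0.063],[0.0016,-0.0039,0.0715]], angular=[[0.003,0,-0.0016],[0.003,0,-0.0016],[0.003,0,-0.0016],[0.003,0,-0.0016],[0.003,0,-0.0016]], gripper=[-1,-1,-1,-1,-1])

```text
time: 11.92
ee_pos: [0.5214, -0.0221, 0.1782]
tool_rot: [3.141, -0.0, 1.082]
ft_force: [-0.3, -0.1, 1.4]
grip_width: 0.0268
```

```bash
python3 hold.py 5; python3 hold.py 17
```

```text
meanF [-0.76 -0.16  1.61] pos [ 0.5214 -0.0221  0.1783] std [1.0e-05 0.0e+00 1.9e-04]
12.17 p [ 0.5214 -0.0221  0.1785] rpy [ 1.7998e+02 -2.0000e-02  6.2010e+01] F [-1.1  -0.22  1.88] w 0.0266 q [-0.27  0.21  1.84  0.    1.09  0.22]
meanF [-0.82 -0.26  1.96] pos [ 0.5214 -0.0221  0.1783] std [1.e-05 1.e-05 7.e-05]
13.02 p [ 0.5214 -0.0221  0.1783] rpy [ 1.7998e+02 -2.0000e-02  6.2000e+01] F [-0.58 -0.64  1.22] w 0.0271 q [-0.27  0.21  1.84  0.    1.08  0.22]
```

Emit:
drive_tool(xyz=[[0,0,-0.016],[0,0,-0.04],[0,0,-0.1],[0,0,-0.2],[0,0,-0.26]], angular=[[0,0,0],[0,0,0],[0,0,0],[0,0,0],[0,0,0]], gripper=[-1,-1,-1,-1,-1])

```text
time: 13.43
ee_pos: [0.5214, -0.0221, 0.245]
tool_rot: [3.141, -0.001, 1.082]
ft_force: [0.4, -0.7, -1.0]
grip_width: 0.0267
```

```bash
python3 hold.py 2
python3 - <<'E'
from go import *
from loc import ringc
q,_=capture("side"); st()
for k,a,h in(("red",(329,265),.026),("green",(380,281),.026),("blue",(378,252),.026)): print(k,plane("side",ringc(q,k,*a)[0],h))
plan([(.6178,-.1176,.25,62,-1,5),(.6178,-.1176,.195,62,-1,5)])
E
```

```text
meanF [ 1.17 -0.41 -0.55] pos [ 0.5229 -0.0224  0.2471] std [1.0e-04 1.0e-05 8.6e-04]
13.53 p [ 0.5228 -0.0224  0.2462] rpy [ 1.7968e+02 -9.0000e-02  6.2010e+01] F [ 0.31  0.08 -1.64] w 0.0271 q [-0.27  0.12  1.79  0.    1.22  0.22]
13.58 p [ 0.5218 -0.0222  0.2443] rpy [ 1.7984e+02 -6.0000e-02  6.2000e+01] F [-0.22  0.84 -2.03] w 0.0266 q [-0.27  0.12  1.8   0.    1.22  0.22]
red [[ 0.52141995 -0.02147319  0.026     ]]
green [[ 0.61789247 -0.11757865  0.026     ]]
blue [[0.65296059 0.0112002  0.026     ]]
[-0.1568, 0.5181, -0.0213] [0.0055, -0.0019, 0.0002] -1 rows 5 
[0.0, -0.0, 0.22] [0.0, 0.0, 0.0] -1 rows 5
```

Red reading is done: force change about 3.5 N, so about 4.5 mm pressed, held for about 1.1 s, with the lid unmoved. On to green.

Emit:
drive_tool(xyz=[[-0.03,0.1,-0.02],[-0.07,0.23,-0.0213],[-0.11,0.36,-0.0213],[-0.145,0.48,-0.0213],[-0.157,0.518,-0.0213]], angular=[[0.0055,-0.002,0],[0.0055,-0.002,0],[0.0055,-0.002,0],[0.0055,-0.002,0],[0.0055,-0.002,0]], gripper=[-1,-1,-1,-1,-1])

```text
time: 14.0
ee_pos: [0.6191, -0.1206, 0.248]
tool_rot: [-3.141, 0.001, 1.08]
ft_force: [-1.0, -0.8, -1.8]
grip_width: 0.0267
```

```bash
python3 hold.py 4
python3 - <<'E'
from go import *
plan([(.6178,-.1176,.195,62,-1,5)])
E
```

```text
meanF [-0.57  0.23 -1.53] pos [ 0.6175 -0.1184  0.2479] std [0.00094 0.0014  0.00017]
14.2 p [ 0.6165 -0.1168  0.2482] rpy [-1.7978e+02  1.0000e-02  6.2000e+01] F [ 0.51  0.49 -1.21] w 0.0265 q [-0.38  0.35  1.52  0.    1.28  0.11]
[-0.0003, 0.0069, 0.2126] [-0.0073, 0.0003, -0.0001] -1 rows 5
```

Emit:
drive_tool(xyz=[[-0.0003,0.0069,0.08],[-0.0003,0.0069,0.15],[-0.0003,0.0069,0.2],[-0.0003,0.0069,0.2126],[-0.0003,0.0069,0.2126]], angular=[[-0.007,0,0],[-0.007,0,0],[-0.007,0,0],[-0.007,0,0],[-0.007,0,0]], gripper=[-1,-1,-1,-1,-1])

```text
time: 14.62
ee_pos: [0.6166, -0.1165, 0.1937]
tool_rot: [-3.138, 0.0, 1.083]
ft_force: [0.1, 0.1, 0.0]
grip_width: 0.0268
```

```bash
python3 hold.py 5
python3 - <<'E'
from go import *
q,_=capture("side"); e=read_state()["ee_pos"]; st()
plan([(.6178,-.1176,.1782,62,-1,5)])
u,v=np.round(proj("side",[.6178,-.1176,.06]))[0].astype(int); f=lambda X:np.round((proj("side",X)[0]-[u-50,v-45])*6,0)
print("exp foot crop",f(e-[0,0,.157]),"ring",f([.6178,-.1176,.026]))
cv2.imwrite("pics/green.png",cv2.resize(q[v-45:v+45,u-50:u+50,::-1],None,fx=6,fy=6,interpolation=cv2.INTER_CUBIC))
E
```

```text
meanF [ 0.16 -0.36 -1.53] pos [ 0.6181 -0.1174  0.196 ] std [0.00037 0.00029 0.00054]
14.87 p [ 0.6184 -0.1177  0.1963] rpy [ 1.7989e+02 -1.0000e-02  6.2000e+01] F [-0.22 -0.13 -1.92] w 0.0266 q [-0.38  0.41  1.55 -0.    1.18  0.11]
14.92 p [ 0.6183 -0.1177  0.1962] rpy [ 1.799e+02 -1.000e-02  6.200e+01] F [-0.6   0.14 -1.19] w 0.0264 q [-0.38  0.41  1.55 -0.    1.18  0.11]
[-0.0005, -0.0022, 0.0719] [0.0032, -0.0002, 0.0001] -1 rows 5 
exp foot crop [301. 316.] ring [299. 346.]
```

View pics/green.png

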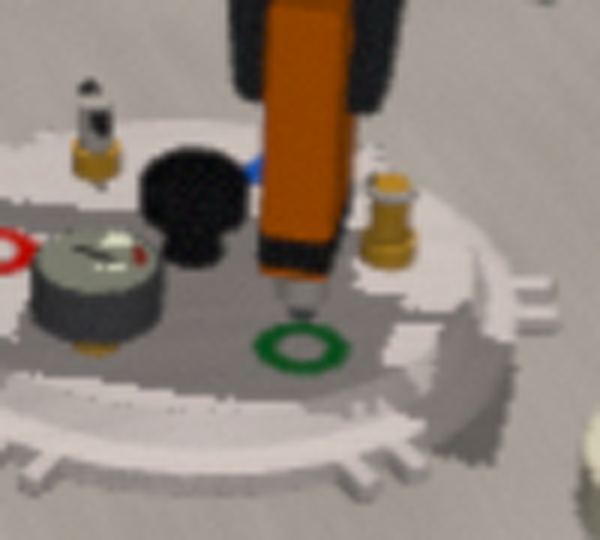

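The foot, at crop (302,315), is centred over the green ring at (302,348). Pressing.

Emit:
drive_tool(xyz=[[-0.0003,-0.002,0.025],[-0.0003,-0.002,0.042],[-0.0003,-0.002,0.053],[-0.0003,-0.002,0.063],[-0.0003,-0.002,0.0715]], angular=[[0.003,0,0],[0.003,0,0],[0.003,0,0],[0.003,0,0],[0.003,0,0]], gripper=[-1,-1,-1,-1,-1])

```text
time: 15.33
ee_pos: [0.6178, -0.1176, 0.1781]
tool_rot: [-3.141, -0.0, 1.082]
ft_force: [-1.0, 0.3, 2.4]
grip_width: 0.0268
```

```bash
python3 hold.py 4; python3 hold.py 18
```

```text
meanF [-1.28  0.62  2.43] pos [ 0.6178 -0.1176  0.1782] std [2.0e-05 1.0e-05 2.5e-04]
15.53 p [ 0.6178 -0.1176  0.1785] rpy [-179.98    0.     62.  ] F [-1.63  1.44  2.21] w 0.0266 q [-0.38  0.43  1.56  0.    1.15  0.11]
meanF [-2.31  0.7   2.06] pos [ 0.6178 -0.1176  0.1783] std [3.e-05 2.e-05 8.e-05]
16.43 p [ 0.6178 -0.1176  0.1783] rpy [180.  -0.  62.] F [-2.91 -0.08  1.14] w 0.0267 q [-0.38  0.43  1.56  0.    1.15  0.11]
```

Emit:
drive_tool(xyz=[[0,0,-0.016],[0,0,-0.04],[0,0,-0.1],[0,0,-0.2],[0,0,-0.27]], angular=[[0,0,0],[0,0,0],[0,0,0],[0,0,0],[0,0,0]], gripper=[-1,-1,-1,-1,-1])

```text
time: 16.85
ee_pos: [0.6183, -0.1177, 0.2475]
tool_rot: [3.14, -0.0, 1.082]
ft_force: [-0.2, -0.4, -1.5]
grip_width: 0.0266
```

```bash
python3 hold.py 2
python3 - <<'E'
from go import *
from loc import ringc
q,_=capture("side"); st()
for k,a,h in(("red",(329,265),.026),("green",(380,281),.026)): print(k,plane("side",ringc(q,k,*a)[0],h))
plan([(.653,.011,.25,62,-1,5)])
E
```

```text
meanF [ 1.63 -0.09 -0.18] pos [ 0.62   -0.1183  0.2509] std [5.0e-05 1.0e-05 8.6e-04]
16.95 p [ 0.62   -0.1183  0.2501] rpy [ 1.7954e+02 -6.0000e-02  6.2000e+01] F [ 0.57  0.33 -2.23] w 0.0269 q [-0.38  0.35  1.51  0.    1.27  0.11]
17.0 p [ 0.6189 -0.118   0.2477] rpy [ 1.7973e+02 -4.0000e-02  6.2000e+01] F [-0.52  0.07 -2.43] w 0.0267 q [-0.38  0.35  1.51  0.    1.27  0.11]
red [[ 0.52157047 -0.02175014  0.026     ]]
green [[ 0.61801416 -0.11758459  0.026     ]]
[0.5195, -0.1218, -0.0094] [0.0089, -0.0012, 0.0001] -1 rows 5
```

Emit:
drive_tool(xyz=[[0.1,-0.023,-0.0094],[0.23,-0.054,-0.0094],[0.36,-0.084,-0.0094],[0.48,-0.112,-0.0094],[0.5195,-0.122,-0.0094]], angular=[[0.009,-0.001,0],[0.009,-0.001,0],[0.009,-0.001,0],[0.009,-0.001,0],[0.009,-0.001,0]], gripper=[-1,-1,-1,-1,-1])

```text
time: 17.42
ee_pos: [0.6527, 0.0151, 0.2479]
tool_rot: [-3.139, -0.001, 1.085]
ft_force: [-0.5, 0.3, -1.7]
grip_width: 0.027
```

```bash
python3 hold.py 5
python3 - <<'E'
from go import *
plan([(.653,.0112,.196,62,-1,5)])
E
```

```text
meanF [ 0.06  0.2  -1.27] pos [0.6525 0.012  0.2484] std [0.00011 0.00199 0.0004 ]
17.67 p [0.6525 0.0097 0.249 ] rpy [-1.7994e+02  5.0000e-02  6.1950e+01] F [-0.08  0.19 -1.37] w 0.0269 q [-0.17  0.4   1.45 -0.    1.3   0.32]
[0.0063, -0.0007, 0.212] [-0.0022, 0.0017, -0.0016] -1 rows 5
```

Emit:
drive_tool(xyz=[[0.0063,-0.0007,0.08],[0.0063,-0.0007,0.15],[0.0063,-0.0007,0.2],[0.0063,-0.0007,0.212],[0.0063,-0.0007,0.212]], angular=[[-0.002,0.0017,-0.0016],[-0.002,0.0017,-0.0016],[-0.002,0.0017,-0.0016],[-0.002,0.0017,-0.0016],[-0.002,0.0017,-0.0016]], gripper=[-1,-1,-1,-1,-1])

```text
time: 18.08
ee_pos: [0.6522, 0.0102, 0.1946]
tool_rot: [-3.139, 0.001, 1.081]
ft_force: [-0.1, -0.2, -0.5]
grip_width: 0.0267
```

```bash
python3 hold.py 6
python3 - <<'E'
from go import *
q,_=capture("side"); e=read_state()["ee_pos"]; st()
plan([(.653,.0111,.1782,62,-1,5)])
u,v=np.round(proj("side",[.653,.011,.06]))[0].astype(int); f=lambda X:np.round((proj("side",X)[0]-[u-50,v-45])*6,0)
print("exp foot crop",f(e-[0,0,.157]),"ring",f([.653,.011,.026]))
cv2.imwrite("pics/blue.png",cv2.resize(q[v-45:v+45,u-50:u+50,::-1],None,fx=6,fy=6,interpolation=cv2.INTER_CUBIC))
E
```

```text
meanF [-0.47  0.36 -1.18] pos [0.6535 0.0108 0.197 ] std [0.00028 0.00026 0.00053]
18.38 p [0.6536 0.0111 0.1972] rpy [ 1.799e+02 -4.000e-02  6.200e+01] F [ 0.22 -0.24 -1.77] w 0.027 q [-0.16  0.45  1.48  0.    1.21  0.32]
18.43 p [0.6535 0.0112 0.197 ] rpy [ 1.7992e+02 -3.0000e-02  6.2010e+01] F [-0.12  0.03 -1.66] w 0.0269 q [-0.16  0.45  1.48 -0.    1.21  0.32]
[-0.0012, -0.0017, 0.0753] [0.0028, -0.0009, 0.0003] -1 rows 5 
exp foot crop [299. 314.] ring [297. 344.]
```

View pics/blue.png

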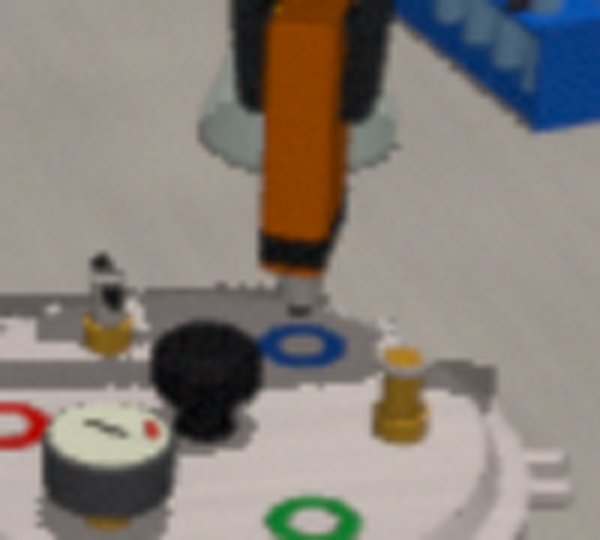

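The foot, at crop (300,310), is over the blue ring at (303,346). I'll nudge x by +1 mm and press.

Emit:
drive_tool(xyz=[[0.0005,0.0015,0.027],[0.0005,0.0015,0.045],[0.0005,0.0015,0.056],[0.0005,0.0015,0.067],[0.0005,0.0015,0.075]], angular=[[0.003,-0.001,0],[0.003,-0.001,0],[0.003,-0.001,0],[0.003,-0.001,0],[0.003,-0.001,0]], gripper=[-1,-1,-1,-1,-1])

```text
time: 18.85
ee_pos: [0.6537, 0.0112, 0.1779]
tool_rot: [-3.141, 0.0, 1.082]
ft_force: [-1.3, 0.3, 1.9]
grip_width: 0.0265
```

```bash
python3 hold.py 4; python3 hold.py 18
```

```text
meanF [-1.93  0.42  2.25] pos [0.6537 0.0112 0.1781] std [3.0e-05 0.0e+00 2.5e-04]
19.05 p [0.6537 0.0112 0.1784] rpy [-1.7996e+02  1.0000e-02  6.2010e+01] F [-2.99  0.49  2.45] w 0.0269 q [-0.16  0.48  1.49  0.    1.18  0.32]
meanF [-2.43  0.83  1.86] pos [0.6538 0.0112 0.1783] std [6.e-05 3.e-05 7.e-05]
19.95 p [0.6539 0.0111 0.1783] rpy [-179.99    0.     62.01] F [-2.02  0.54  1.34] w 0.0265 q [-0.16  0.48  1.49  0.    1.18  0.32]
```

Emit:
drive_tool(xyz=[[0,0,-0.016],[0,0,-0.05],[0,0,-0.14],[0,0,-0.28],[0,0,-0.42]], angular=[[0,0,0],[0,0,0],[0,0,0],[0,0,0],[0,0,0]], gripper=[-1,-1,-1,-1,-1])

```text
time: 20.37
ee_pos: [0.6534, 0.011, 0.2836]
tool_rot: [-3.14, 0.001, 1.082]
ft_force: [0.2, 0.5, -1.2]
grip_width: 0.0267
```

```bash
python3 hold.py 3
python3 - <<'E'
from go import *
from loc import ringc
q,_=capture("side"); st()
for k,a,h in(("red",(329,265),.026),("green",(380,281),.026)): print(k,plane("side",ringc(q,k,*a)[0],h))
plan([(.585,.12,.29,62,-1,5),(.52,.23,.285,62,-1,5),(.458,.339,.26,62,-1,5)])
E
```

```text
meanF [ 1.68 -0.14  0.73] pos [0.6567 0.0106 0.2912] std [5.30e-04 6.00e-05 2.26e-03]
20.52 p [0.656  0.0107 0.2882] rpy [ 1.7951e+02 -1.6000e-01  6.2010e+01] F [ 0.13  0.04 -2.28] w 0.027 q [-0.16  0.36  1.41 -0.    1.36  0.32]
20.57 p [0.6547 0.0109 0.2852] rpy [ 1.7979e+02 -6.0000e-02  6.2010e+01] F [ 0.31 -0.28 -2.54] w 0.0267 q [-0.16  0.37  1.41 -0.    1.36  0.32]
red [[ 0.52131354 -0.02154975  0.026     ]]
green [[ 0.61801416 -0.11758459  0.026     ]]
[0.2546, -0.4508, -0.0206] [0.007, -0.002, 0.0002] -1 rows 5 
[0.2664, -0.4361, 0.02] [0.0, 0.0, 0.0] -1 rows 5 
[0.2685, -0.4237, 0.1] [0.0, 0.0, 0.0] -1 rows 5
```

All four readings are done: red, green and blue each about 4.5 mm pressed in, and the lid hasn't moved. Returning the gauge to the cradle.

Emit:
drive_tool(xyz=[[0.05,-0.09,-0.02],[0.11,-0.19,-0.02],[0.17,-0.3,-0.02],[0.22,-0.39,-0.02],[0.255,-0.45,-0.02]], angular=[[0.007,-0.002,0],[0.007,-0.002,0],[0.007,-0.002,0],[0.007,-0.002,0],[0.007,-0.002,0]], gripper=[-1,-1,-1,-1,-1])

```text
time: 20.98
ee_pos: [0.583, 0.1217, 0.2876]
tool_rot: [-3.138, 0.002, 1.083]
ft_force: [0.3, -0.0, -2.2]
grip_width: 0.0264
```

Emit:
drive_tool(xyz=[[0.06,-0.1,0],[0.12,-0.2,0],[0.18,-0.3,0],[0.235,-0.38,0],[0.265,-0.435,0]], angular=[[0,0,0],[0,0,0],[0,0,0],[0,0,0],[0,0,0]], gripper=[-1,-1,-1,-1,-1])

```text
time: 21.4
ee_pos: [0.5163, 0.2329, 0.2866]
tool_rot: [-3.136, 0.003, 1.084]
ft_force: [0.1, -0.9, -1.6]
grip_width: 0.0268
```

Run:
```python
from go import *
st();plan([(.458,.339,.275,62,-1,5)])
```

```text
21.4 p [0.5163 0.2329 0.2866] rpy [-1.7968e+02  1.5000e-01  6.2140e+01] F [ 0.05 -0.86 -1.6 ] w 0.0268 q [0.21 0.18 1.64 0.   1.33 0.7 ]
[0.2661, -0.4043, 0.0478] [-0.0107, 0.0051, 0.0045] -1 rows 5
```

Emit:
drive_tool(xyz=[[0.07,-0.1,0.02],[0.14,-0.2,0.04],[0.21,-0.32,0.0478],[0.25,-0.38,0.0478],[0.266,-0.404,0.0478]], angular=[[-0.01,0.005,0.0045],[-0.01,0.005,0.0045],[-0.01,0.005,0.0045],[-0.01,0.005,0.0045],[-0.01,0.005,0.0045]], gripper=[-1,-1,-1,-1,-1])

```text
time: 21.82
ee_pos: [0.456, 0.3407, 0.2734]
tool_rot: [-3.139, 0.002, 1.085]
ft_force: [0.8, -0.5, -1.7]
grip_width: 0.0271
```

```bash
python3 hold.py 6
python3 - <<'E'
from go import *
st();plan([(.458,.339,.250,62,-1,5)])
E
```

```text
meanF [-0.35 -0.15 -1.47] pos [0.458  0.3387 0.2744] std [0.00089 0.00103 0.00036]
22.12 p [0.4589 0.3378 0.2748] rpy [-1.800e+02  3.000e-02  6.191e+01] F [-0.36 -0.59 -2.  ] w 0.0272 q [ 0.43  0.2   1.65 -0.    1.3   0.92]
22.12 p [0.4589 0.3378 0.2748] rpy [-1.800e+02  3.000e-02  6.191e+01] F [-0.36 -0.59 -2.  ] w 0.0272 q [ 0.43  0.2   1.65 -0.    1.3   0.92]
[0.0027, -0.0056, 0.0992] [-0.0002, 0.0009, -0.0032] -1 rows 5
```

Emit:
drive_tool(xyz=[[0.0027,-0.0056,0.06],[0.0027,-0.0056,0.12],[0.0027,-0.0056,0.17],[0.0027,-0.0056,0.18],[0.0027,-0.0056,0.18]], angular=[[0,0.001,-0.003],[0,0.001,-0.003],[0,0.001,-0.003],[0,0.001,-0.003],[0,0.001,-0.003]], gripper=[-1,-1,-1,-1,-1])

```text
time: 22.53
ee_pos: [0.4579, 0.3381, 0.2286]
tool_rot: [-3.14, 0.002, 1.081]
ft_force: [0.1, 0.1, 0.3]
grip_width: 0.0267
```

```bash
python3 hold.py 7
python3 - <<'E'
from go import *
q,_=capture("side"); u,v=276,185; e=read_state()["ee_pos"]
cv2.imwrite("pics/ret.png",cv2.resize(q[v-45:v+45,u-50:u+50,::-1],None,fx=6,fy=6,interpolation=cv2.INTER_CUBIC))
plan([(.458,.339,.1695,62,-1,5)])
E
```

```text
meanF [ 0.25  0.07 -1.17] pos [0.4585 0.339  0.2305] std [0.00014 0.00025 0.0004 ]
22.88 p [0.4583 0.3392 0.2306] rpy [ 1.7996e+02 -7.0000e-02  6.2000e+01] F [ 0.83  0.5  -1.95] w 0.0274 q [0.43 0.24 1.69 0.   1.21 0.92]
[-0.0012, -0.0005, 0.2437] [0.0011, -0.0017, 0.0003] -1 rows 5
```

View pics/ret.png

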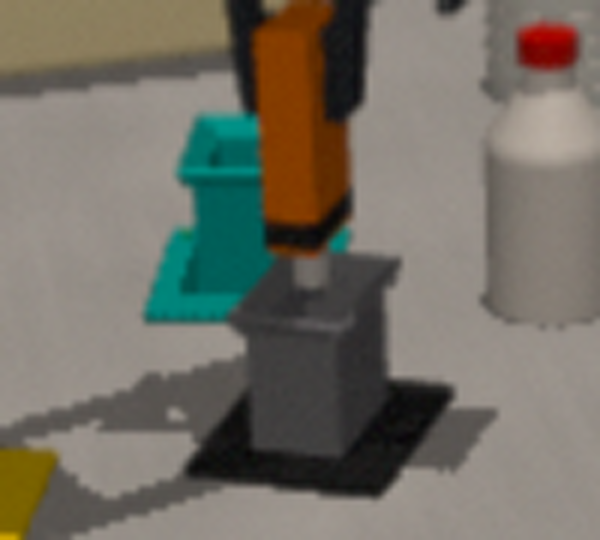

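The gauge is aligned over the grey cradle's mouth, with the foot at crop (310,275) just inside it. Lowering slowly.

Emit:
drive_tool(xyz=[[-0.0012,-0.0005,0.03],[-0.0012,-0.0005,0.07],[-0.0012,-0.0005,0.11],[-0.0012,-0.0005,0.14],[-0.0012,-0.0005,0.15]], angular=[[0.001,-0.0017,0],[0.001,-0.0017,0],[0.001,-0.0017,0],[0.001,-0.0017,0],[0.001,-0.0017,0]], gripper=[-1,-1,-1,-1,-1])

```text
time: 23.35
ee_pos: [0.4569, 0.3385, 0.1904]
tool_rot: [-3.139, 0.003, 1.082]
ft_force: [-0.2, 0.2, -1.1]
grip_width: 0.0269
```

```bash
python3 hold.py 6
python3 - <<'E'
from go import *
plan([(.458,.339,.1695,62,-1,5)])
E
```

```text
meanF [ 0.1   0.11 -1.56] pos [0.4578 0.3389 0.1923] std [0.00048 0.00023 0.00098]
23.65 p [0.4583 0.3392 0.1934] rpy [ 1.7997e+02 -4.0000e-02  6.2010e+01] F [-0.25  1.45 -1.74] w 0.0269 q [ 0.43  0.29  1.71 -0.    1.14  0.92]
[-0.0012, -0.0008, 0.0956] [0.0011, -0.0014, 0.0002] -1 rows 5
```

Emit:
drive_tool(xyz=[[-0.0012,-0.0008,0.025],[-0.0012,-0.0008,0.05],[-0.0012,-0.0008,0.07],[-0.0012,-0.0008,0.085],[-0.0012,-0.0008,0.094]], angular=[[0.001,-0.0014,0],[0.001,-0.0014,0],[0.001,-0.0014,0],[0.001,-0.0014,0],[0.001,-0.0014,0]], gripper=[-1,-1,-1,-1,-1])

```text
time: 24.07
ee_pos: [0.4576, 0.3388, 0.1689]
tool_rot: [-3.141, 0.001, 1.082]
ft_force: [-0.2, -1.0, -1.5]
grip_width: 0.0271
```

```bash
python3 hold.py 6
python3 - <<'E'
from go import *
plan([(.458,.339,.1692,62,-1,5)])
E
```

```text
meanF [-0.08 -0.01 -1.28] pos [0.458  0.339  0.1697] std [1.3e-04 5.0e-05 3.5e-04]
24.37 p [0.4581 0.339  0.1701] rpy [ 1.7998e+02 -1.0000e-02  6.2010e+01] F [ 0.03 -0.58 -0.41] w 0.0267 q [ 0.43  0.32  1.72 -0.    1.1   0.92]
[-0.0003, -0.0004, 0.0035] [0.0006, -0.0004, 0.0003] -1 rows 5
```

Now the final 1 mm, then open slowly.

Emit:
drive_tool(xyz=[[0,0,0.002],[0,0,0.004],[0,0,0.004],[0,0,0.004],[0,0,0.004]], angular=[[0,0,0],[0,0,0],[0,0,0],[0,0,0],[0,0,0]], gripper=[-1,-1,-1,-1,-1])

```text
time: 24.78
ee_pos: [0.4581, 0.339, 0.1691]
tool_rot: [3.141, -0.0, 1.082]
ft_force: [-0.9, -0.5, -1.1]
grip_width: 0.027
```

Emit:
drive_tool(xyz=[[0,0,0],[0,0,0],[0,0,0],[0,0,0],[0,0,0]], angular=[[0,0,0],[0,0,0],[0,0,0],[0,0,0],[0,0,0]], gripper=[-0.36,-0.33,-0.3,-0.2,0])

```text
time: 25.2
ee_pos: [0.4582, 0.3391, 0.1692]
tool_rot: [3.141, -0.0, 1.082]
ft_force: [0.2, 1.0, -0.4]
grip_width: 0.04
```

Emit:
drive_tool(xyz=[[0,0,0],[0,0,0],[0,0,0],[0,0,0],[0,0,0]], angular=[[0,0,0],[0,0,0],[0,0,0],[0,0,0],[0,0,0]], gripper=[0.5,1,1,1,1])

```text
time: 25.62
ee_pos: [0.4582, 0.3391, 0.1692]
tool_rot: [3.141, -0.0, 1.082]
ft_force: [-0.8, -0.5, 0.4]
grip_width: 0.073
```

```bash
python3 hold.py 3
```

```text
meanF [0.24 0.06 0.46] pos [0.4582 0.3391 0.1692] std [1.e-05 1.e-05 2.e-05]
25.77 p [0.4582 0.3391 0.1692] rpy [ 1.7997e+02 -3.0000e-02  6.2010e+01] F [ 0.13 -0.35  0.51] w 0.0855 q [ 0.43  0.32  1.72 -0.    1.09  0.92]
```

Emit:
drive_tool(xyz=[[0,0,-0.08],[0,0,-0.2],[0,0,-0.32],[0,0,-0.44],[0,0,-0.5]], angular=[[0,0,0],[0,0,0],[0,0,0],[0,0,0],[0,0,0]], gripper=[1,1,1,1,1])

```text
time: 26.18
ee_pos: [0.4592, 0.3396, 0.2984]
tool_rot: [3.138, -0.005, 1.082]
ft_force: [0.5, 0.8, -0.1]
grip_width: 0.088
```

Emit:
drive_tool(xyz=[[0.1,-0.1,-0.02],[0.15,-0.25,-0.02],[0.15,-0.4,-0.02],[0.15,-0.55,-0.02],[0.15,-0.55,-0.02]], angular=[[0,0,0],[0,0,0],[0,0,0],[0,0,0],[0,0,0]], gripper=[1,1,1,1,1])

```text
time: 26.6
ee_pos: [0.3501, 0.4398, 0.303]
tool_rot: [3.141, -0.004, 1.087]
ft_force: [-0.7, 0.9, 0.2]
grip_width: 0.0884
```

```bash
python3 hold.py 3
python3 - <<'E'
from go import *
from loc import ringc,near,mask
p,_=capture("top");q,_=capture("side");st()
for k,a,h in(("red",(342,240),.026),("green",(384,200),.026),("blue",(329,183),.026),("black",(475,269),.022)): print(k,plane("top",ringc(p,k,*a)[0],h)[0])
h=cv2.cvtColor(p,cv2.COLOR_RGB2HSV).astype(int); H,S,V=h[...,0],h[...,1],h[...,2]
try:
    m=near((S>150)&(H<16)&(V>120),171,262);ys,xs=np.nonzero(m);print("gauge",m.sum(),plane("top",np.c_[xs,ys],.152).mean(0))
except Exception as e: print(e)
o=np.load("top0.npz")["p"].astype(int); D=(np.abs(p.astype(int)-o).max(2)>40).astype(np.uint8); o2=np.load("side0.npz")["p"].astype(int); 
k,l,s,c=cv2.connectedComponentsWithStats(D); print("top diffs",[(x[:5].tolist()) for x in s[1:] if x[4]>15])
a=p[100:400,100:500,::-1]; b=q[130:430,160:560,::-1]
cv2.imwrite("pics/end.png",np.vstack([cv2.resize(a,(400,300)),cv2.resize(b,(400,300))]) if 0 else np.hstack([cv2.resize(a,(400,300)),cv2.resize(b,(400,300))]))
E
```

```text
meanF [ 0.58 -0.42  0.17] pos [0.354  0.438  0.3032] std [1.14e-03 5.20e-04 5.00e-05]
26.75 p [0.3553 0.4374 0.3033] rpy [179.76  -0.28  62.09] F [ 0.51 -0.44 -0.87] w 0.0881 q [ 0.68  0.15  1.64 -0.    1.34  1.17]
26.85 p [0.3563 0.4367 0.3031] rpy [179.77  -0.27  61.95] F [0.38 0.14 0.02] w 0.088 q [ 0.68  0.15  1.64 -0.    1.34  1.17]
red [ 0.52137087 -0.02295822  0.026     ]
green [ 0.61760912 -0.1176835   0.026     ]
blue [0.65336038 0.0107973  0.026     ]
black [ 0.45924965 -0.33866772  0.022     ]
gauge 292 [0.45659018 0.34015822 0.152     ]
top diffs [[0, 264, 210, 216, 17791], [135, 298, 7, 8, 18], [118, 329, 21, 21, 116], [164, 335, 13, 11, 42], [163, 348, 12, 9, 26], [155, 357, 44, 31, 416], [0, 361, 5, 9, 17], [0, 375, 23, 29, 150], [0, 382, 15, 38, 286], [169, 384, 13, 11, 52], [60, 404, 6, 9, 16], [216, 413, 13, 5, 20], [0, 423, 66, 57, 1820], [242, 441, 7, 8, 18], [39, 442, 4, 7, 16], [49, 443, 7, 5, 17], [266, 458, 8, 8, 21], [274, 463, 6, 9, 20]]
```

View pics/end.png

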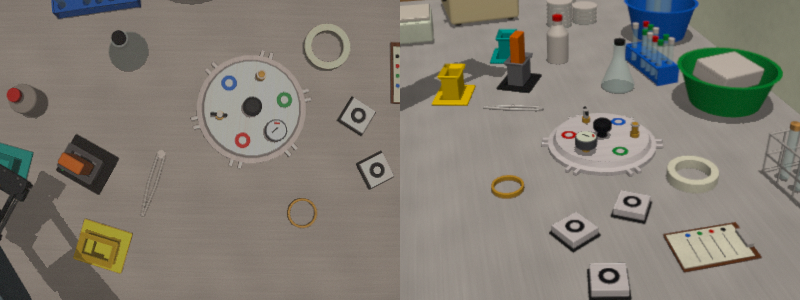

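Everything is in place, and the diffs in the top view are only the arm and its shadow. I'll check the seating height once, then hand in.

Run:
```python
from go import *
from loc import near,mask
q,_=capture("side"); c,_=cv2.findContours(near(mask(q,"orange"),278,177).astype(np.uint8),0,1); b=cv2.boundingRect(c[0]); print(b,"start was (270,161,16,33)")
st()
if abs(b[1]-161)<=1: print(close_job())
```

```text
(270, 161, 15, 33) start was (270,161,16,33)
26.9 p [0.3565 0.4366 0.3031] rpy [179.78  -0.27  61.92] F [ 0.19 -0.13 -0.66] w 0.0883 q [ 0.68  0.15  1.64 -0.    1.34  1.17]
the job is handed in; nothing more can be done
None
```

I took the orange gauge from the grey cradle and checked it on the reference block nearest the base. I then measured the lid at red, green and blue, the order on the record sheet, and put the gauge back. The job was handed in at 26.9 s of the 72 s allowed.

- **Readings:** each one was held still for about 1.1 s with the tool within 0.1° of vertical, then lifted clear. The block was the shallowest: about 3 mm pressed in, by both position and force, against the 2 mm needed. The three lid readings were about 4.5 mm each. Side pictures before each press showed the foot within about 2 mm of its ring's centre.
- **Final checks:** the gauge stands upright in its cradle at the same height as at the start, shifted about 1.5 mm within the pocket. The lid and block are within the roughly 0.5 mm I can measure of where they started, and I saw no change in anything else on the bench. The gripper was open and clear of everything.
- **Disagreements:** the wrist force was noisy, about ±0.6 N. A sideways force of up to about 2.4 N showed during the green and blue presses; the lid did not move. No check failed.

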